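# Clamp the half-round former in the bench vise

## Task

Take the half-round former (the steel block with the rounded top) out of the wooden stand, set it down upright on the worktop and take it again by its two ends. Lower it round side up into the open vise, centred, down on both parallels, press it back against the fixed jaw, let go, and then push the sliding jaw up hard so that it stays gripped between the jaws. Do not drop it, and leave the flat-topped block and the other things alone.

Things in the scene. Friction and masses are not known exactly. Their poses are not given: they have to be found in the camera images.
- former: Half-round bending former, bare steel, about 0.35 kg (varies): 26 mm thick (own x), 64 long (own y), 40 high (z). Flat sides and ends up to 27; above, the top is a half cylinder of radius 13 along y. Origin: centre of its underside. Stands in one of the stand's two bays (which one varies), underside 12 above the worktop, ends hidden, its faces open to fingers over the middle 50 of its length.
- flat_block: The other block in the stand: same bare steel, outline (26 x 64 x 40), axes and origin, but with a flat top. To be left in its bay.
- stand: Wooden stand fixed to the worktop. Origin: centre of its underside; base 124 (own x) x 92 (own y) x 12 mm. Bays at own x = -34 and +34, y = 0; the blocks' axes lie along the stand's. End walls at own y = +-35 to +-45 rise 56 above the worktop; small guide ribs, 48 high, beside the blocks' last 5 mm at each end. 42 free between the blocks.
- vise: Small quick-slide vise fixed to the worktop. Origin: on the worktop under the middle of the fixed jaw's face. Own +x is the way the sliding jaw closes. Fixed jaw at own x = 0 to 42; jaws 44 mm wide (y), tops 62 high. Bed 44 wide, 20 high, from x = -160 to +55; foot 70 wide, 12 high, x = -145 to +40. The worktop between the vise and the stand is free.
- vise_seat (a point): Seat point: on the fixed jaw's face (x = 0), mid-width, level with the parallels' tops, 34 mm above the worktop; axes as the vise's. Two fixed parallels lie along y at x = -0.5 to -6.5 and -16 to -22, 58 long. The seated former has its underside at this height, its centre 13 in -x of this point, length along y; its ends stick out 10 beyond the jaws, its round top above them.
- push_point (a point): Middle of the push plate on the sliding jaw's back, 43 mm above the worktop (plate 36 wide, 30 high, facing vise -x); moves with the jaw. Push it along vise +x. The jaw takes about 6 N to move and stays where it is left. To grip, push it on against the former with clearly more (12 to 25 N); it then keeps about 6 N of grip after the hand has gone.
- sliding_jaw (a joint): Advance of the sliding jaw in m, 0 to 0.030: opening between the jaw faces = 0.044 minus this; about 0.018 when on the former. At the start 0 to 0.006 (opening 38 to 44 mm: no room for fingers beside the former).
- file: Half-round file with wooden handle, 235 long, lying behind the stand. Bystander, not to be disturbed.
- glaze_jar: Glass jar with a cream lid, 50 wide, 63 high, standing behind the free spot. Bystander, not to be disturbed.
- spatula: Thin steel spatula with wooden handle, 203 long, lying at the left. Bystander, not to be disturbed.
- loupe: Small folding magnifier, 42 x 90 x 10, lying to the left of the vise. Bystander, not to be disturbed.
Things that resemble listed ones, but are neither listed nor needed, are in the scene too. What is shaped like the former but purple is not meant.

How it is judged:
By the outcome, as a careful person would: the job done as asked, in the order asked, and still so for the second after the job is handed in, with the robot touching nothing.
It also fails if it takes over 72 s, if anything falls off the work surface, if the arm or the gripper's body presses on something with over 40 N, if the wrist force passes 120 N, or if a joint passes its speed limit or range.

## Robot

A 6-joint arm with a two-finger parallel gripper is mounted at the origin on a cart in front of the work surface, level with it; the furniture and walls round the work are solid. World frame = base frame: x ahead of the robot, y to its left, z up, the work surface at z = 0. Lengths are in m, angles in rad, forces in N, time in s.
With the tool pointing down it reaches from about 0.35 to 0.85 m from the base axis. Payload 8.1 kg.
Tool frame: the origin (TCP) lies at the centre of the arm's flange, where the gripper is bolted on; the fingertips stand 186 mm ahead of it and the grasp point (between the pads) lies 167 mm ahead of it; z points along the fingers, y is the line along which they close (so a half turn about z gives the same grasp; the last joint's range is limited). The gripper opens to 93 mm and grips with 3 to 60 N. Pads are 15 mm wide; open, the fingers measure 128 mm over their backs; the gripper's body (75 mm by 188 mm) begins 65 mm behind the grasp point.
Start: joints at [1.067, 0.13, 1.488, -0, 1.523, -0.085], TCP at [0.244, 0.548, 0.405] pointing down, gripper open.
Joint ranges: [-2.96, 2.96], [-0.89, 2.26], [0.02, 2.5], [-1.34, 4.48], [0, 2.73], [-2.66, 2.66]. Speed limits (rad/s): [2.39, 2.39, 2.79, 3.14, 3.14, 3.14].

## Interface

Orientations are given as a rotation vector (axis times angle).
In Python, from plant import robot gives the robot as it stands.
- The arm moves only by the tool apply_moves, never from a script. Its argument "series" is a list of rows, each a list of 2 entries, a list of its own where there are three numbers: the shift along the tool's x, y, z in mm, then the turn, a rotation vector about the tool's x, y, z in rad. A call has 1 to 12 rows; each row shifts and turns the commanded pose from where the row before left it, along the tool's axes as they then stand; what a row does not reach is not made up. A row lasts 1/12 s, in which the tool goes at most 41.7 mm and 7.16 degrees, less where a joint would pass 70% of its speed; a pose out of reach is approached as far as the arm can. A call is refused whole if a number of a shift passes 41.7 or a number of a turn 0.125, either way. A call with a gripper value outside its range is refused whole. "claw" is the opening, from 0 (shut) to 1 (fully open), set as the call begins (left out, the last holds). The fingers move at their own pace and stop on an object; "newtons" is the grip in N (left out, the last holds). Time passes only in rows, so rows that do not move let the fingers close. It gives the time, the measured TCP pose, the force, the opening and the grip force at its end, in the units of the state.
- robot.read_state(): the state, without advancing time (a new reading comes with each control period).
- robot.read_camera(name): name is "scene" or "top"; returns (picture, depth): 384x512x3 uint8, blue, green, red; 384x512 float32, m along the optical axis (not along the pixel's ray), 0 where there is no reading.
- robot.calibration(name): a dict with "fx", "fy", "cx", "cy" (pixels), "D" ([k1, k2, p1, p2, k3] as OpenCV has them; the pictures are not rectified), "extrinsics" (4x4, takes a point from world to camera coordinates). Camera axes: x right, y down, z forward; pixel columns grow to the right and rows downward; lengths in m; the calibration is good to about 2 mm. A picture is of the moment at which its call begins. calibration takes no time and is no camera call.
- robot.close_job(): hands the job in; it is judged then, once.
The state is a dict: "t": time; "q": joint angles; "dq": joint speeds; "joint_torque": joint torques, N m; "tool_pos": TCP position; "orientation": TCP orientation; "force": force on the tool from outside, world axes, zero at the start; "wrist_torque": the same for the moment, N m; "opening": finger opening in m; "gripper_force": force on a finger pad.
Only numpy, scipy, OpenCV 4.12 (cv2) and the standard library are available. Lean on these libraries where they do the work, as an engineer would, in place of code of your own. Each camera call takes 0.05 s, during which the arm holds its last target. There are 200 camera calls.

## Working session

There is one attempt and no reset: what is moved stays moved. The work goes in short steps, Python scripts to look and compute and a tool call to move; the robot and the scene stay as the last step left them, time stands still between calls to the robot, and variables do not carry over. Pictures are saved under pics/ and viewed, at most 10 in all, crops included, and the job is handed in when it is done.

Besides the shell and the picture viewer there is one more tool, called after "Request:" as name(argument=value, ...), one argument or row to a line, values as JSON. apply_moves: Moves the arm, as the interface text tells. Its arguments: {"type":"object","properties":{"series":{"type":"array"},"claw":{"type":"number"},"newtons":{"type":"number"}},"required":["series"]}

```bash
mkdir -p pics; ls
cat > h.py <<'E'
import numpy as np, cv2
from plant import robot
from scipy.spatial.transform import Rotation as R
def snap(n,name):
    im,d=robot.read_camera(n); cv2.imwrite(f'pics/{name}.png',im); np.savez(f'pics/{name}.npz',im=im,d=d); return im,d
def cal(n):
    c=robot.calibration(n); K=np.array([[c['fx'],0,c['cx']],[0,c['fy'],c['cy']],[0,0,1.]]); return K,np.array(c['D'],float),np.array(c['extrinsics'])
def ray(n,uv):
    K,D,E=cal(n); p=cv2.undistortPoints(np.array(uv,float).reshape(-1,1,2),K,D).reshape(-1,2)
    Rm,t=E[:3,:3],E[:3,3]; o=-Rm.T@t; d=np.c_[p,np.ones(len(p))]@Rm; return o,d
def plane(n,uv,z):
    o,d=ray(n,uv); s=(z-o[2])/d[:,2]; return o+d*s[:,None]
def cloud(n,d):
    v,u=np.mgrid[:384,:512]; o,r=ray(n,np.c_[u.ravel(),v.ravel()]); P=o+r*d.reshape(-1,1); P[d.ravel()==0]=np.nan; return P.reshape(384,512,3)
E
python3 - <<'E'
from h import *
for n in('top','scene'):
    snap(n,n+'0'); K,D,Ex=cal(n); print(n,K[0,0],(-Ex[:3,:3].T@Ex[:3,3]).round(3),Ex[:3,:3].round(2).tolist())
s=robot.read_state(); print(s)
E
```

```text
pics
top 346.84282716028474 [ 0.333 -0.138  1.397] [[0.02, -1.0, -0.0], [-0.98, -0.02, -0.19], [0.19, 0.01, -0.98]]
scene 414.24704375188185 [0.174 0.576 1.015] [[-0.87, -0.49, 0.01], [-0.38, 0.66, -0.65], [0.32, -0.57, -0.76]]
{'t': 0.1, 'q': array([ 1.06660964e+00,  1.31097259e-01,  1.48914570e+00,  2.61432711e-05,
        1.52298013e+00, -8.54084969e-02]), 'dq': array([-0.00043335, -0.00314809, -0.00158098, -0.00099085, -0.00023554,
        0.00053946]), 'joint_torque': array([ 9.20673920e-04, -5.61341822e+01, -4.93096232e+01,  7.70387566e-02,
        2.90335331e-02, -8.67855965e-05]), 'tool_pos': array([0.24387238, 0.54799056, 0.4037987 ]), 'orientation': array([-6.52917017e-01, -3.07248509e+00,  2.43829660e-03]), 'force': array([ 0.22587906,  0.74643364, -0.25125282]), 'wrist_torque': array([-0.03340397, -0.02644106,  0.00979448]), 'gripper_force': 0.0, 'opening': 0.09317917490151828}
```

View pics/top0.png

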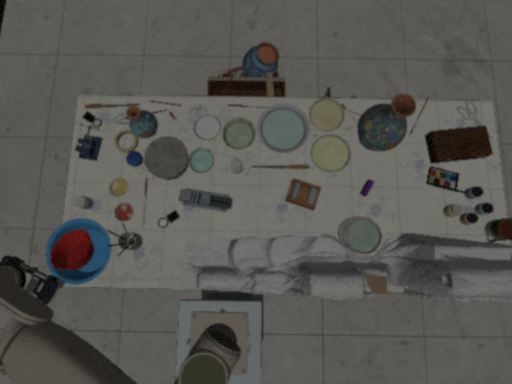

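View pics/scene0.png

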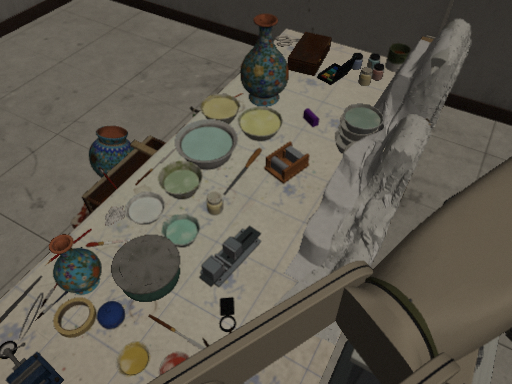

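The top view shows the stand at about (303,194), the vise at (206,200), the glaze jar at (237,166), the file at (280,167) and the loupe at (170,218). The purple decoy is at (367,187). In the scene view the stand is at (287,162) and the vise at (232,255). Next I'll enlarge both.

Run:
```python
from h import *
t=cv2.imread('pics/top0.png'); s=cv2.imread('pics/scene0.png')
def c(im,x,y,w,h,k): return cv2.resize(im[y:y+h,x:x+w],(w*k,h*k),interpolation=cv2.INTER_CUBIC)
A=np.vstack([np.hstack([c(t,280,172,50,40,8),c(s,258,138,50,40,8)]),np.hstack([c(t,174,182,66,35,6),c(s,195,222,67,46,6)[:210]])] if 0 else [np.hstack([c(t,280,172,50,40,8),c(s,260,138,50,40,8)])])
B=np.hstack([c(t,174,180,66,45,6),c(s,197,222,67,45,6)[:,:404]]); B=cv2.resize(B,(800,270))
cv2.imwrite('pics/crop1.png',cv2.convertScaleAbs(np.vstack([A,B]),alpha=1.5))
d=np.load('pics/top0.npz')['d']; P=cloud('top',d)
np.set_printoptions(precision=3,suppress=True)
for u,v in [(303,194),(296,194),(310,196),(206,200),(220,202),(190,196),(237,166),(260,200)]: print(u,v,P[v,u])
```

```text
303 194 [ 0.571 -0.322  0.006]
296 194 [ 0.563 -0.29   0.045]
310 196 [ 0.556 -0.344  0.049]
206 200 [0.532 0.063 0.058]
220 202 [0.53  0.012 0.02 ]
190 196 [0.546 0.126 0.061]
237 166 [ 0.669 -0.055  0.065]
260 200 [ 0.544 -0.148 -0.001]
```

View pics/crop1.png

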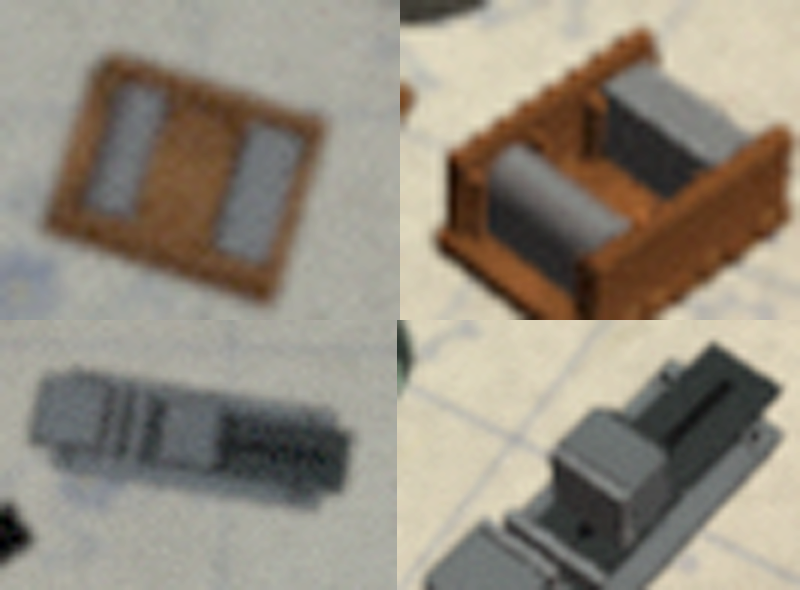

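In the crops, the scene view's left block at about (279,164) has a shaded, rounded top, while the right one at (299,156) is flat-topped. The left block is therefore the former; in the top view that is the left block at (296,191), the +y bay. The purple thing at (367,187) in the top view isn't meant. In the vise, the fixed jaw is at +y (top view, pixel 186,195) and the sliding jaw at (206,200). Next I'll measure.

```bash
cat > meas.py <<'E'
from h import *
np.set_printoptions(precision=4,suppress=True)
def rect(p):
    (c,s,a)=cv2.minAreaRect((p*1000).astype(np.float32)); return np.round(c,1),np.round(s,1),round(a,1)
for n in('top','scene'):
    f=np.load(f'pics/{n}0.npz'); im,d=f['im'],f['d']; P=cloud(n,d)
    print(n,'table z',np.nanmedian(P[...,2][(abs(P[...,0]-.545)<.02)&(abs(P[...,1]+.15)<.02)]))
    v,u=np.mgrid[:384,:512]; uv=np.c_[u.ravel(),v.ravel()]
    hsv=cv2.cvtColor(im,cv2.COLOR_BGR2HSV)
    # jaws tops
    roi=(abs(P[...,0]-.54)<.06)&(P[...,1]>-.05)&(P[...,1]<.18)&(abs(P[...,2]-.062)<.01)
    k,lab,st,ce=cv2.connectedComponentsWithStats(roi.astype(np.uint8))
    for i in range(1,k):
        if st[i,4]>20:
            m=lab==i; q=plane(n,np.c_[u[m],v[m]],.062); print(' jaw',st[i,4],ce[i],'z',np.nanmedian(P[m][:,2]),q.mean(0),rect(q[:,:2]))
    # stand: everything above table
    roi=(abs(P[...,0]-.56)<.09)&(abs(P[...,1]+.32)<.1)
    st_=roi&(hsv[...,1]>110)&(hsv[...,0]<20)
    q=P[st_&(P[...,2]>.003)]; print(' stand',len(q),rect(q[:,:2]))
    q=P[st_&(abs(P[...,2]-.056)<.006)]; print(' walltops',len(q),rect(q[:,:2]))
    g=roi&(hsv[...,1]<70)&(P[...,2]>.036)&(P[...,2]<.06)
    k,lab,st,ce=cv2.connectedComponentsWithStats(g.astype(np.uint8))
    for i in range(1,k):
        if st[i,4]>15:
            m=lab==i; q=P[m]; print(' block',st[i,4],ce[i],'z',np.percentile(q[:,2],[10,50,90]),np.nanmean(q,0),rect(q[:,:2]))
E
python3 meas.py
```

```text
top table z -3.099511364035301e-05
 jaw 116 [185.681  194.4569] z 0.061452940505900444 [0.5518 0.1429 0.062 ] (array([551.6, 143.3]), array([43.5, 43.1]), 0.9)
 jaw 112 [205.4107 197.6875] z 0.06104721775420785 [0.5403 0.0653 0.062 ] (array([540.1,  65.1]), array([38.5, 43.9]), 81.1)
 stand 327 (array([ 565.1, -318.4]), array([114.6,  85.4]), 72.3)
 walltops 95 (array([ 565.8, -315.5]), array([108. ,  85.3]), 71.7)
 block 99 [295.0808 190.0303] z [0.044  0.049  0.0526] [ 0.5787 -0.2856  0.0487] (array([ 579.6, -285.7]), array([23.9, 66.5]), 72.8)
 block 114 [311.5702 195.307 ] z [0.0479 0.0516 0.0549] [ 0.5582 -0.35    0.0513] (array([ 558.9, -350.1]), array([28.2, 71.3]), 69.6)
scene table z 0.001658251759457774
 jaw 228 [232.5789 244.5351] z 0.06194967431270054 [0.5353 0.0657 0.062 ] (array([534.6,  65.6]), array([42. , 48.4]), 81.6)
 jaw 270 [212.6778 265.3889] z 0.06154269486321179 [0.5461 0.1463 0.062 ] (array([546.3, 146.1]), array([46., 47.]), 84.2)
 stand 680 (array([ 564.3, -315.9]), array([117.7,  90.8]), 72.0)
 walltops 192 (array([ 564.2, -317.7]), array([111. ,  90.2]), 73.6)
 block 149 [293.8725 152.2081] z [0.0437 0.0525 0.0552] [ 0.5556 -0.3507  0.0511] (array([ 556.4, -354.4]), array([33.7, 65.8]), 67.8)
 block 116 [278.5259 162.6724] z [0.0411 0.0509 0.0544] [ 0.5778 -0.2835  0.0494] (array([ 576. , -283.5]), array([19.8, 66.9]), 69.9)
```

```bash
cat > m2.py <<'E'
from h import *
np.set_printoptions(precision=4,suppress=True)
def rect(p):
    (c,s,a)=cv2.minAreaRect((p*1000).astype(np.float32)); return np.round(c,1),np.round(s,1),round(a,1)
for n in('top','scene'):
    f=np.load(f'pics/{n}0.npz'); im,d=f['im'],f['d']; P=cloud(n,d); v,u=np.mgrid[:384,:512]
    X,Y,Z=P[...,0],P[...,1],P[...,2]
    for nm,lo in(('fix',.105),('slide',.03)):
        m=(abs(X-.54)<.05)&(Y>lo)&(Y<lo+.075)&(Z>.0575)&(Z<.07); q=P[m]
        p=plane(n,np.c_[u[m],v[m]],.062); mid=[(np.percentile(p[:,i],3)+np.percentile(p[:,i],97))/2 for i in(0,1)]
        print(n,nm,m.sum(),'med',np.median(p,0),'mid',np.array(mid),rect(p[:,:2]))
    m=(abs(X-.535)<.07)&(Y>-.09)&(Y<.19)&(Z>.007)&(Z<.07); q=P[m][:,:2]
    # jaw+bed side lines: PCA of dark bed
    print(n,'vise all',m.sum(),rect(q))
    b=(abs(X-.53)<.05)&(Y>-.07)&(Y<.035)&(abs(Z-.02)<.005); p=plane(n,np.c_[u[b],v[b]],.02)[:,:2]
    bins=np.arange(-.06,.03,.008); md=[((p[(p[:,1]>=y)&(p[:,1]<y+.008)][:,0])) for y in bins]
    c=np.array([(y+.004,(a.max()+a.min())/2) for y,a in zip(bins,md) if len(a)>3]); k=np.polyfit(c[:,0],c[:,1],1); print(n,'bed axis slope deg',np.degrees(np.arctan(k[0])),'x at y=0',k[1],'x at .125',np.polyval(k,.125), len(c))
E
python3 m2.py
```

```text
top fix 109 med [0.5499 0.1424 0.062 ] mid [0.5534 0.1434] (array([552.4, 142.3]), array([40.9, 44. ]), 82.0)
top slide 96 med [0.5427 0.0667 0.062 ] mid [0.5425 0.0655] (array([540.8,  65.7]), array([37.4, 42.3]), 79.5)
top vise all 861 (array([529.7,  55.7]), array([118.4, 269.7]), 1.1)
top bed axis slope deg 5.835919413341086 x at y=0 0.5305205879975146 x at .125 0.5432968025702758 9
scene fix 244 med [0.5476 0.1457 0.062 ] mid [0.5473 0.1453] (array([547.9, 145.2]), array([43.2, 45. ]), 82.3)
scene slide 202 med [0.5365 0.0645 0.062 ] mid [0.5366 0.0642] (array([536.3,  64.1]), array([39.6, 44.6]), 81.6)
scene vise all 1786 (array([530.2,  53.8]), array([123.9, 279.6]), 4.3)
scene bed axis slope deg -5.950641294284462 x at y=0 0.5256090829332302 x at .125 0.5125799172604236 10
```

```bash
cat >> h.py <<'E'
GP=167.
def go(x,y,z,ang):
    """rows to bring grasp point to x,y,z (m), tool y at ang deg from world +y toward +x; turn first, then shift in the turned frame"""
    s=robot.read_state(); C=R.from_rotvec(s['orientation']); p=s['tool_pos']
    a=np.radians(ang); yy=np.array([np.sin(a),np.cos(a),0]); zz=np.array([0,0,-1.]); 
    best=None
    for sg in(1,-1):
        T=R.from_matrix(np.c_[np.cross(sg*yy,zz),sg*yy,zz]); rv=(C.inv()*T).as_rotvec()
        if best is None or np.linalg.norm(rv)<np.linalg.norm(best[1]): best=(T,rv)
    T,rv=best; tgt=np.array([x,y,z+GP/1000]); sh=T.inv().apply(tgt-p)*1000
    print('turn',rv.round(4),'rows',np.abs(rv).max()/.124,'shift',sh.round(1),'rows',np.linalg.norm(sh)/41.7,'q6',s['q'][5].round(2),'gp',(p+C.apply([0,0,GP/1000])).round(4),'F',s['force'].round(1),'t',s['t'])
E
python3 - <<'E'
from h import *
for n in('top','scene'):
    P=cloud(n,np.load(f'pics/{n}0.npz')['d']); X,Y,Z=[P[...,i] for i in range(3)]
    for x in np.arange(.2,.7,.06):
        print(n,round(x,2),[ (lambda a: round(float(np.nanmax(a)),2) if a.size else None)(Z[(abs(X-x)<.03)&(abs(Y-y)<.04)]) for y in np.arange(.24,-.6,-.08)])
go(.5765,-.2845,.12,18)
E
```

```text
top 0.2 [0.01, 0.01, 0.08, 0.08, 0.1, 0.12, 0.17, 0.25, 0.25, 0.25, 0.18]
top 0.26 [0.01, 0.01, 0.08, 0.09, 0.1, 0.11, 0.16, 0.26, 0.25, 0.25, 0.17]
top 0.32 [0.01, 0.01, 0.01, 0.05, 0.07, 0.09, 0.12, 0.19, 0.19, 0.2, 0.15]
top 0.38 [0.01, 0.01, 0.01, 0.05, 0.07, 0.09, 0.09, 0.13, 0.13, 0.15, 0.15]
top 0.44 [0.01, 0.01, 0.01, 0.01, 0.01, 0.01, 0.01, 0.01, 0.01, 0.15, 0.16]
top 0.5 [0.01, 0.06, 0.07, 0.03, 0.01, 0.01, 0.01, 0.06, 0.01, 0.12, 0.12]
top 0.56 [0.01, 0.07, 0.07, 0.03, 0.01, 0.01, 0.06, 0.06, 0.06, 0.01, 0.04]
top 0.62 [0.08, 0.08, 0.06, 0.01, 0.01, 0.01, 0.06, 0.06, 0.06, 0.01, 0.04]
top 0.68 [0.08, 0.08, 0.06, 0.07, 0.07, 0.01, 0.02, 0.06, 0.06, 0.06, 0.01]
scene 0.2 [0.01, 0.01, 0.01, -0.77, 0.1, 0.12, 0.17, 0.25, 0.25, 0.25, 0.17]
scene 0.26 [0.01, 0.01, None, 0.08, 0.1, 0.11, 0.17, 0.26, 0.26, 0.25, None]
scene 0.32 [0.01, None, 0.01, 0.05, 0.07, 0.1, 0.11, 0.18, 0.18, 0.19, 0.15]
scene 0.38 [0.01, 0.01, 0.01, 0.04, 0.07, 0.09, 0.09, 0.13, 0.13, 0.16, 0.16]
scene 0.44 [0.02, 0.01, 0.01, 0.01, 0.01, 0.01, 0.01, 0.01, 0.01, 0.15, 0.16]
scene 0.5 [0.01, 0.06, 0.07, 0.03, 0.01, 0.01, 0.05, 0.06, 0.06, 0.12, 0.12]
scene 0.56 [0.01, 0.07, 0.07, 0.03, 0.01, 0.01, 0.06, 0.06, 0.06, 0.01, 0.05]
scene 0.62 [0.07, 0.07, 0.06, 0.02, 0.06, 0.01, 0.06, 0.06, 0.06, 0.01, 0.05]
scene 0.68 [0.08, 0.08, 0.06, 0.07, 0.07, 0.01, 0.02, 0.06, 0.06, 0.06, 0.01]
turn [-0.0016 -0.0002 -0.1046] rows 0.8437111027751818 shift [-573.6 -689.   116.8] rows 21.680084150682724 q6 -0.09 gp [0.2437 0.5478 0.2368] F [ 0.2  0.7 -0.3] t 0.1
```

Request:
apply_moves(
  series=[
    [[0,0,0],[0,0,-0.105]],
    [[-26,-31.3,2],[0,0,0]],
    [[-26,-31.3,2],[0,0,0]],
    [[-26,-31.3,2],[0,0,0]],
    [[-26,-31.3,2],[0,0,0]],
    [[-26,-31.3,2],[0,0,0]],
    [[-26,-31.3,2],[0,0,0]],
    [[-26,-31.3,2],[0,0,0]],
    [[-26,-31.3,2],[0,0,0]],
    [[-26,-31.3,2],[0,0,0]],
    [[-26,-31.3,2],[0,0,0]],
    [[-26,-31.3,2],[0,0,0]],
  ],
  claw=0.56,
  newtons=30,
)

```text
t: 1.1
tool_pos: [0.4097, 0.1305, 0.3825]
orientation: [0.49, 3.103, 0.0]
force: [0.8, 0.4, -0.3]
opening: 0.0523
gripper_force: 0.0
```

Request:
apply_moves(
  series=[
    [[-26,-31.3,2],[0,0,0]],
    [[-26,-31.3,2],[0,0,0]],
    [[-26,-31.3,2],[0,0,0]],
    [[-26,-31.3,2],[0,0,0]],
    [[-26,-31.3,2],[0,0,0]],
    [[-26,-31.3,2],[0,0,0]],
    [[-26,-31.3,2],[0,0,0]],
    [[-26,-31.3,2],[0,0,0]],
    [[-26,-31.3,2],[0,0,0]],
    [[-26,-31.3,2],[0,0,0]],
    [[-26,-31.3,2],[0,0,0]],
    [[0,0,0],[0,0,0]],
  ],
)

```text
t: 2.1
tool_pos: [0.5758, -0.2894, 0.3569]
orientation: [-0.497, -3.098, 0.001]
force: [0.9, 0.2, -0.1]
opening: 0.0521
gripper_force: 0.0
```

Run:
```python
from h import *
go(.5765,-.2845,.075,18)
```

```text
turn [-0.0012 -0.0035 -0.0039] rows 0.03181949887188357 shift [  0.9   4.8 114.9] rows 2.758547408884682 q6 -1.8 gp [ 0.5752 -0.2894  0.1899] F [ 0.9  0.2 -0.1] t 2.1
```

Request:
apply_moves(
  series=[
    [[0.9,4.8,25],[0,0,0]],
    [[0,0,35],[0,0,0]],
    [[0,0,30],[0,0,0]],
    [[0,0,19],[0,0,0]],
    [[0,0,0],[0,0,0]],
  ],
)

```text
t: 2.52
tool_pos: [0.5738, -0.277, 0.2451]
orientation: [-0.489, -3.093, -0.006]
force: [0.3, 0.2, -0.6]
opening: 0.0521
gripper_force: 0.0
```

Run:
```python
from h import *
im,d=snap('scene','s1'); t,_=snap('top','t1')
c=lambda im,x,y,w,h,k: cv2.resize(im[y:y+h,x:x+w],(w*k,h*k),interpolation=cv2.INTER_CUBIC)
cv2.imwrite('pics/crop2.png',cv2.convertScaleAbs(np.hstack([c(im,240,100,80,100,5),c(t,265,160,80,100,5)]),alpha=1.5))
go(.5765,-.2845,.034,18)
```

```text
turn [ 0.0005 -0.0023  0.0004] rows 0.018255863102483342 shift [-2.7 -5.8 50.1] rows 1.2107697468160454 q6 -1.79 gp [ 0.5754 -0.278   0.0841] F [-0.2 -0.9  0.9] t 2.6167
```

View pics/crop2.png

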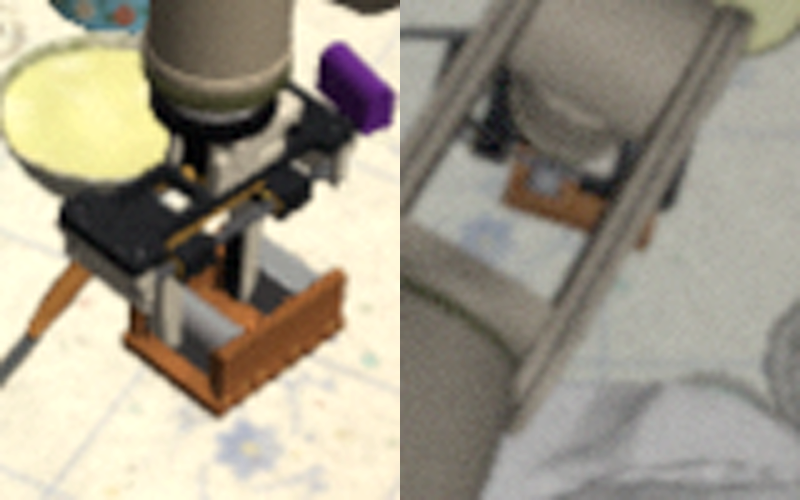

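The picture shows the fingers straddling the left, rounded block, above its bay. I'll correct by 6 mm and go down.

Request:
apply_moves(
  series=[
    [[-2.7,-5.8,0],[0,0,0]],
    [[0,0,15],[0,0,0]],
    [[0,0,15],[0,0,0]],
    [[0,0,12],[0,0,0]],
    [[0,0,8],[0,0,0]],
    [[0,0,0],[0,0,0]],
    [[0,0,0],[0,0,0]],
    [[0,0,0],[0,0,0]],
  ],
)

```text
t: 3.28
tool_pos: [0.5774, -0.2852, 0.2029]
orientation: [0.491, 3.102, -0.001]
force: [0.3, 0.3, 0.2]
opening: 0.0521
gripper_force: 0.0
```

Run:
```python
from h import *
go(.5765,-.2845,.034,18)
```

```text
turn [-0.0003  0.0015  0.0004] rows 0.01169728183195095 shift [1.  0.4 1.9] rows 0.052118131108477427 q6 -1.8 gp [ 0.5776 -0.2853  0.0359] F [0.3 0.3 0.2] t 3.2833
```

Request:
apply_moves(
  series=[
    [[0,0,1.5],[0,0,0]],
    [[0,0,0],[0,0,0]],
    [[0,0,0],[0,0,0]],
    [[0,0,0],[0,0,0]],
    [[0,0,0],[0,0,0]],
    [[0,0,0],[0,0,0]],
    [[0,0,0],[0,0,0]],
    [[0,0,0],[0,0,0]],
    [[0,0,0],[0,0,0]],
  ],
  claw=0,
  newtons=30,
)

```text
t: 4.03
tool_pos: [0.5769, -0.2857, 0.2007]
orientation: [0.491, 3.102, -0.002]
force: [-1.8, -5.1, 0.5]
opening: 0.0259
gripper_force: 30.0
```

Run:
```python
from h import *
go(.5765,-.2845,.034,18)
```

```text
turn [-0.0014  0.0009  0.0001] rows 0.011585461947091386 shift [ 0.7  1.  -0.3] rows 0.03137749832932342 q6 -1.8 gp [ 0.5769 -0.286   0.0337] F [-1.8 -5.1  0.5] t 4.0333
```

Request:
apply_moves(
  series=[
    [[0,0,-5],[0,0,0]],
    [[0,0,-8],[0,0,0]],
    [[0,0,-12],[0,0,0]],
    [[0,0,-15],[0,0,0]],
    [[0,0,-15],[0,0,0]],
    [[0,0,-15],[0,0,0]],
    [[0,0,-10],[0,0,0]],
    [[0,0,0],[0,0,-0.1]],
    [[0,0,0],[0,0,-0.075]],
    [[0,0,0],[0,0,0]],
  ],
)

```text
t: 4.87
tool_pos: [0.5767, -0.2846, 0.2797]
orientation: [-0.212, -3.134, -0.001]
force: [-0.2, 0.3, -4.3]
opening: 0.0257
gripper_force: 30.0
```

Run:
```python
from h import *
go(.545,-.14,.05,8)
```

```text
turn [ 0.0007 -0.0009  0.0045] rows 0.03615014690596435 shift [ 51.5 138.8  62.7] rows 3.8547098084242553 q6 -1.97 gp [ 0.5766 -0.2845  0.1127] F [-0.2  0.3 -4.3] t 4.8667
```

Request:
apply_moves(
  series=[
    [[8,20,0],[0,0,0]],
    [[11,30,0],[0,0,0]],
    [[11,30,0],[0,0,0]],
    [[11,30,10],[0,0,0]],
    [[8,20,20],[0,0,0]],
    [[2.5,8.8,20],[0,0,0]],
    [[0,0,20],[0,0,0]],
    [[0,0,10],[0,0,0]],
    [[0,0,4],[0,0,0]],
    [[0,0,0],[0,0,0]],
    [[0,0,0],[0,0,0]],
    [[0,0,0],[0,0,0]],
  ],
)

```text
t: 5.87
tool_pos: [0.5459, -0.141, 0.1976]
orientation: [0.22, 3.132, -0.001]
force: [-0.2, 0.3, -4.6]
opening: 0.0259
gripper_force: 30.0
```

Run:
```python
from h import *
go(.545,-.14,.0215,8)
```

```text
turn [-0.0004  0.0021 -0.0003] rows 0.017044683946494228 shift [1.  0.9 9.1] rows 0.2212683967447039 q6 -1.77 gp [ 0.5462 -0.1411  0.0306] F [-0.2  0.3 -4.6] t 5.8667
```

Request:
apply_moves(
  series=[
    [[0,0,4],[0,0,0]],
    [[0,0,2],[0,0,0]],
    [[0,0,1],[0,0,0]],
    [[0,0,1],[0,0,0]],
    [[0,0,0],[0,0,0]],
    [[0,0,0],[0,0,0]],
  ],
)

```text
t: 6.37
tool_pos: [0.5451, -0.1404, 0.1886]
orientation: [0.218, 3.134, -0.0]
force: [-4.0, 0.6, 1.2]
opening: 0.0256
gripper_force: 30.0
```

Request:
apply_moves(
  series=[
    [[0,0,0.4],[0,0,0]],
    [[0,0,0],[0,0,0]],
    [[0,0,0],[0,0,0]],
  ],
)

```text
t: 6.62
tool_pos: [0.5451, -0.1404, 0.1886]
orientation: [-0.218, -3.134, 0.0]
force: [-6.3, 0.7, 6.0]
opening: 0.0256
gripper_force: 30.0
```

Request:
apply_moves(
  series=[
    [[0,0,0],[0,0,0]],
    [[0,0,0],[0,0,0]],
    [[0,0,0],[0,0,0]],
    [[0,0,0],[0,0,0]],
    [[0,0,-5],[0,0,0]],
    [[0,0,-20],[0,0,0]],
    [[0,0,-25],[0,0,0]],
    [[0,0,-20],[0,0,0]],
    [[0,0,0],[0,0,0]],
  ],
  claw=0.6,
)

```text
t: 7.37
tool_pos: [0.5471, -0.1409, 0.2634]
orientation: [0.217, 3.126, -0.003]
force: [0.8, -0.1, 1.1]
opening: 0.0561
gripper_force: 0.0
```

Request:
apply_moves(
  series=[
    [[0,0,-10],[0,0,0.12]],
    [[0,0,0],[0,0,0.12]],
    [[0,0,0],[0,0,0.12]],
    [[0,0,0],[0,0,0.12]],
    [[0,0,0],[0,0,0.12]],
    [[0,0,0],[0,0,0.12]],
    [[0,0,0],[0,0,0.12]],
    [[0,0,0],[0,0,0.12]],
    [[0,0,0],[0,0,0.12]],
    [[0,0,0],[0,0,0.12]],
    [[0,0,0],[0,0,0.12]],
    [[0,0,0],[0,0,0.12]],
  ],
  claw=1,
)

```text
t: 8.37
tool_pos: [0.545, -0.1402, 0.2675]
orientation: [-2.237, -2.206, 0.0]
force: [0.1, -0.6, -0.0]
opening: 0.0928
gripper_force: 0.0
```

Run:
```python
from h import *
im,d=snap('scene','s2'); t,_=snap('top','t2')
c=lambda im,x,y,w,h,k: cv2.resize(im[y:y+h,x:x+w],(w*k,h*k),interpolation=cv2.INTER_CUBIC)
cv2.imwrite('pics/crop3.png',cv2.convertScaleAbs(np.hstack([c(im,200,130,100,100,4),c(t,225,150,100,100,4)]),alpha=1.5))
go(.545,-.14,.023,98)
```

```text
turn [-3.000e-04 -1.000e-04  1.292e-01] rows 1.0420308440244057 shift [ 0.2 -0.  77.5] rows 1.8596528320603485 q6 -0.33 gp [ 0.545  -0.1402  0.1005] F [ 0.1  0.3 -0. ] t 8.4667
```

View pics/crop3.png

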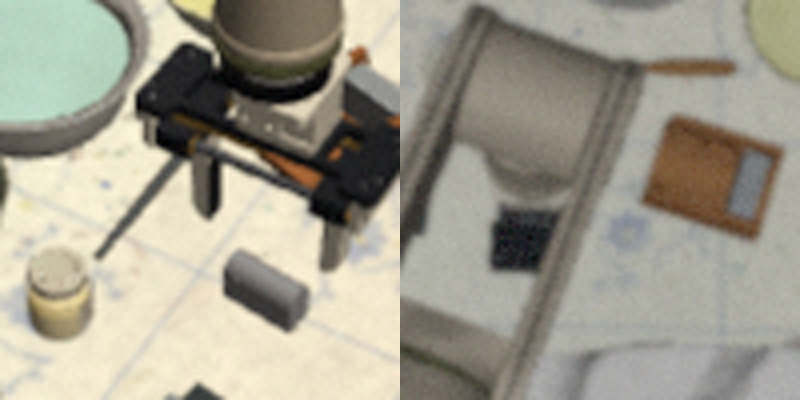

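The picture shows the former standing upright at scene pixel (266,202), with the jar at (214,204) clear of it and the gripper open above it.

Run:
```python
from h import *
np.set_printoptions(precision=4,suppress=True)
P=cloud('scene',np.load('pics/s2.npz')['d']); X,Y,Z=[P[...,i] for i in range(3)]
m=(abs(X-.54)<.07)&(abs(Y+.14)<.05)&(Z>.006)&(Z<.048); q=P[m]
print(m.sum(),q[:,2].max(),cv2.minAreaRect((q[:,:2]*1000).astype(np.float32)))
l=q[:,:2]@[np.cos(np.radians(8)),-np.sin(np.radians(8))]; a=np.percentile(l,[2,98]); print(a, a.mean(), .545*np.cos(np.radians(8))+.14*np.sin(np.radians(8)))
```

```text
285 0.04481146068039077 ((533.2196044921875, -135.58859252929688), (135.88665771484375, 92.61609649658203), 6.906327247619629)
[0.5254 0.5888] 0.557099568712313 0.5591803315985651
```

Request:
apply_moves(
  series=[
    [[0,0,0],[0,0,0.12]],
    [[0,0,25],[0,0,0.009]],
    [[0,0,15],[0,0,0]],
    [[0,0,0],[0,0,0]],
  ],
)

```text
t: 8.8
tool_pos: [0.5434, -0.1397, 0.2241]
orientation: [-2.36, -2.066, 0.005]
force: [-0.9, 0.8, -0.2]
opening: 0.0928
gripper_force: 0.0
```

Request:
apply_moves(
  series=[
    [[0,0,12],[0,0,0]],
    [[0,0,12],[0,0,0]],
    [[0,0,8],[0,0,0]],
    [[0,0,0],[0,0,0]],
    [[0,0,0],[0,0,0]],
    [[0,0,0],[0,0,0]],
  ],
)

```text
t: 9.3
tool_pos: [0.5454, -0.1404, 0.1963]
orientation: [2.368, 2.064, 0.0]
force: [0.2, 0.1, -0.7]
opening: 0.0927
gripper_force: 0.0
```

Run:
```python
from h import *
go(.545,-.14,.023,98)
```

```text
turn [0.0006 0.0001 0.003 ] rows 0.02396842617552369 shift [ 0.3 -0.4  6.3] rows 0.1509363874730923 q6 -0.21 gp [ 0.5455 -0.1404  0.0293] F [ 0.2  0.1 -0.7] t 9.3
```

Request:
apply_moves(
  series=[
    [[0,0,4],[0,0,0]],
    [[0,0,2],[0,0,0]],
    [[0,0,0],[0,0,0]],
    [[0,0,0],[0,0,0]],
  ],
)

```text
t: 9.63
tool_pos: [0.545, -0.1403, 0.1898]
orientation: [-2.368, -2.064, 0.0]
force: [-0.0, -0.2, -0.2]
opening: 0.0929
gripper_force: 0.0
```

Request:
apply_moves(
  series=[
    [[0,0,0],[0,0,0]],
    [[0,0,0],[0,0,0]],
    [[0,0,0],[0,0,0]],
    [[0,0,0],[0,0,0]],
    [[0,0,0],[0,0,0]],
    [[0,0,0],[0,0,0]],
    [[0,0,0],[0,0,0]],
    [[0,0,0],[0,0,0]],
  ],
  claw=0,
  newtons=40,
)

```text
t: 10.3
tool_pos: [0.5453, -0.1403, 0.19]
orientation: [2.368, 2.064, 0.001]
force: [2.4, -1.2, 0.8]
opening: 0.064
gripper_force: 40.0
```

Run:
```python
from h import *
print(robot.read_state()['opening'])
go(.545,-.14,.12,98)
```

```text
0.06401192884355969
turn [0.0006 0.0001 0.0026] rows 0.020747083536139244 shift [  0.3  -0.3 -97. ] rows 2.3263956740683236 q6 -0.21 gp [ 0.5454 -0.1404  0.023 ] F [ 2.4 -1.2  0.8] t 10.3
```

Request:
apply_moves(
  series=[
    [[0,0,-5],[0,0,0]],
    [[0,0,-15],[0,0,0]],
    [[0,0,-25],[0,0,0]],
    [[0,0,-25],[0,0,0]],
    [[0,0,-25],[0,0,0]],
    [[0,0,-12],[0,0,0]],
    [[0,0,0],[0,0,0]],
    [[0,0,0],[0,0,0]],
  ],
)

```text
t: 10.97
tool_pos: [0.545, -0.1403, 0.2965]
orientation: [2.368, 2.064, 0.0]
force: [-0.2, -0.5, -4.9]
opening: 0.0636
gripper_force: 40.0
```

Run:
```python
from h import *
print(robot.read_state()['opening'])
go(.5444,.1037,.13,98)
```

```text
0.06363656254750384
turn [0.0002 0.     0.0027] rows 0.021621659459470404 shift [241.5 -34.5  -0.5] rows 5.850193514504104 q6 -0.21 gp [ 0.545  -0.1403  0.1295] F [-0.2 -0.5 -4.9] t 10.9667
```

Request:
apply_moves(
  series=[
    [[15,-2,0],[0,0,0.0025]],
    [[30,-4.3,0],[0,0,0]],
    [[36,-5.1,0],[0,0,0]],
    [[36,-5.1,0],[0,0,0]],
    [[36,-5.1,0],[0,0,0]],
    [[36,-5.1,0],[0,0,0]],
    [[30,-4.3,0],[0,0,0]],
    [[15,-2.2,0],[0,0,0]],
    [[7.5,-1.3,0],[0,0,0]],
    [[0,0,0],[0,0,0]],
    [[0,0,0],[0,0,0]],
    [[0,0,0],[0,0,0]],
  ],
)

```text
t: 11.97
tool_pos: [0.5443, 0.1025, 0.2959]
orientation: [-2.372, -2.06, 0.003]
force: [0.2, -0.3, -4.7]
opening: 0.064
gripper_force: 40.0
```

Run:
```python
from h import *
im,d=snap('scene','s3'); t,_=snap('top','t3')
c=lambda im,x,y,w,h,k: cv2.resize(im[y:y+h,x:x+w],(w*k,h*k),interpolation=cv2.INTER_CUBIC)
cv2.imwrite('pics/crop4.png',cv2.convertScaleAbs(np.hstack([c(im,170,180,100,120,4),c(t,160,150,100,120,4)]),alpha=1.5))
go(.5444,.1037,.13,98)
```

```text
turn [-0.0004  0.0005 -0.0015] rows 0.012263567985048107 shift [ 1.3 -0.3 -0.5] rows 0.03510623806550173 q6 0.23 gp [0.5445 0.1023 0.1295] F [ 0.   0.1 -5. ] t 12.0667
```

View pics/crop4.png

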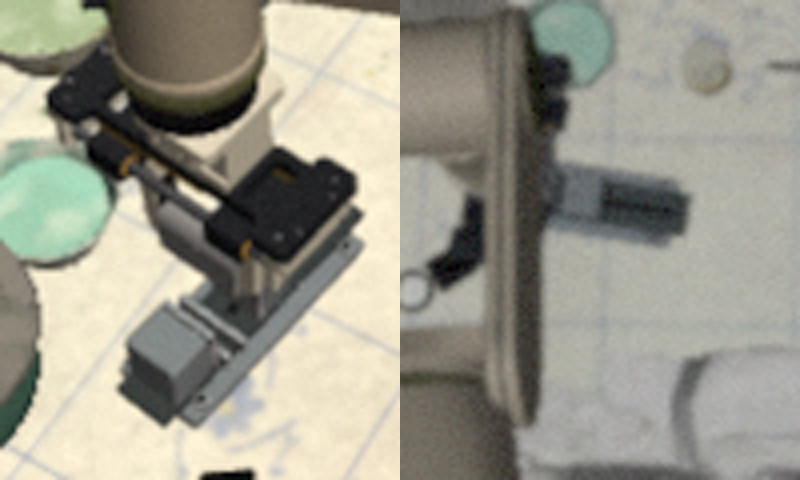

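The scene crop shows the former held level over the vise at about (215,240), with the fixed jaw at (214,265). The lowering spot matches the measurement.

Request:
apply_moves(
  series=[
    [[1.3,0,15],[0,0,0]],
    [[0,0,15],[0,0,0]],
    [[0,0,10],[0,0,0]],
    [[0,0,8],[0,0,0]],
    [[0,0,5],[0,0,0]],
    [[0,0,3],[0,0,0]],
    [[0,0,0],[0,0,0]],
    [[0,0,0],[0,0,0]],
  ],
)

```text
t: 12.73
tool_pos: [0.5449, 0.1049, 0.2413]
orientation: [2.371, 2.061, 0.001]
force: [0.8, -0.1, -4.0]
opening: 0.0637
gripper_force: 40.0
```

Run:
```python
from h import *
go(.5444,.1037,.059,98)
```

```text
turn [ 0.0005 -0.0001  0.    ] rows 0.004432154120194312 shift [-1.3 -0.3 15.3] rows 0.36728045645091323 q6 0.24 gp [0.545  0.1049 0.0743] F [ 0.8 -0.1 -4. ] t 12.7333
```

Request:
apply_moves(
  series=[
    [[0,0,6],[0,0,0]],
    [[0,0,4],[0,0,0]],
    [[0,0,3],[0,0,0]],
    [[0,0,1],[0,0,0]],
    [[0,0,0],[0,0,0]],
    [[0,0,0],[0,0,0]],
  ],
)

```text
t: 13.23
tool_pos: [0.5446, 0.105, 0.2268]
orientation: [-2.371, -2.061, 0.0]
force: [0.5, -0.6, -4.2]
opening: 0.0637
gripper_force: 40.0
```

Request:
apply_moves(
  series=[
    [[2,0,0],[0,0,0]],
    [[1,0,0],[0,0,0]],
    [[1,0,0],[0,0,0]],
    [[0,0,0],[0,0,0]],
    [[0,0,0],[0,0,0]],
  ],
)

```text
t: 13.65
tool_pos: [0.5453, 0.109, 0.2269]
orientation: [2.371, 2.061, 0.0]
force: [0.3, -0.1, -3.4]
opening: 0.0638
gripper_force: 40.0
```

Request:
apply_moves(
  series=[
    [[0,0,1],[0,0,0]],
    [[0,0,1],[0,0,0]],
    [[0,0,0.6],[0,0,0]],
    [[0,0,0.4],[0,0,0]],
    [[0,0,0],[0,0,0]],
    [[0,0,0],[0,0,0]],
  ],
)

```text
t: 14.15
tool_pos: [0.5452, 0.1089, 0.224]
orientation: [-2.371, -2.061, 0.0]
force: [-2.8, -0.8, -1.1]
opening: 0.0639
gripper_force: 40.0
```

Request:
apply_moves(
  series=[
    [[0,0,0.3],[0,0,0]],
    [[0.7,0,0],[0,0,0]],
    [[0.7,0,0],[0,0,0]],
    [[0,0,0],[0,0,0]],
    [[0,0,0],[0,0,0]],
  ],
)

```text
t: 14.57
tool_pos: [0.5457, 0.1101, 0.2239]
orientation: [2.37, 2.061, 0.001]
force: [-1.8, -4.9, 3.5]
opening: 0.0637
gripper_force: 40.0
```

Request:
apply_moves(
  series=[
    [[0.7,0,0],[0,0,0]],
    [[0,0,0],[0,0,0]],
    [[0,0,0],[0,0,0]],
  ],
)

```text
t: 14.82
tool_pos: [0.5458, 0.1105, 0.224]
orientation: [2.37, 2.06, -0.0]
force: [-3.4, -6.8, 5.0]
opening: 0.064
gripper_force: 40.0
```

Request:
apply_moves(
  series=[
    [[0.7,0,0],[0,0,0]],
    [[0,0,0],[0,0,0]],
    [[0,0,0],[0,0,0]],
  ],
)

```text
t: 15.07
tool_pos: [0.5459, 0.1107, 0.224]
orientation: [2.37, 2.06, -0.001]
force: [-2.9, -9.3, 6.4]
opening: 0.0637
gripper_force: 40.0
```

Request:
apply_moves(
  series=[
    [[0.7,0,0],[0,0,0]],
    [[0,0,0],[0,0,0]],
    [[0,0,0],[0,0,0]],
  ],
)

```text
t: 15.32
tool_pos: [0.5459, 0.1109, 0.224]
orientation: [2.37, 2.059, -0.003]
force: [-4.8, -12.8, 6.7]
opening: 0.0635
gripper_force: 40.0
```

Run:
```python
from h import *
s=robot.read_state(); print(s['wrist_torque'].round(2))
go(.5453,.1101,.057,98)
```

```text
[-2.11  0.86 -0.09]
turn [ 0.0005  0.0029 -0.0004] rows 0.023347878098645174 shift [-0.9 -0.5 -0. ] rows 0.024677349277322302 q6 0.25 gp [0.5459 0.1104 0.057 ] F [ -4.8 -12.8   6.7] t 15.3167
```

Request:
apply_moves(
  series=[
    [[0,0,0],[0,0,0]],
    [[0,0,0],[0,0,0]],
    [[0,0,0],[0,0,0]],
    [[0,0,0],[0,0,0]],
    [[0,0,-5],[0,0,0]],
    [[-1,0,-15],[0,0,0]],
    [[-1,0,-25],[0,0,0]],
    [[0,0,-25],[0,0,0]],
    [[-20,0,-20],[0,0,0]],
    [[-40,0,0],[0,0,0]],
    [[-40,0,0],[0,0,0]],
    [[-40,0,0],[0,0,0]],
  ],
  claw=0.9,
)

```text
t: 16.32
tool_pos: [0.5258, -0.0291, 0.3148]
orientation: [2.368, 2.063, 0.002]
force: [0.3, 0.9, -0.4]
opening: 0.0839
gripper_force: 0.0
```

Request:
apply_moves(
  series=[
    [[-35,0,0],[0,0,0]],
    [[-20,0,0],[0,0,0]],
    [[0,0,0],[0,0,0]],
    [[0,0,0],[0,0,0]],
  ],
  claw=0,
)

```text
t: 16.65
tool_pos: [0.5183, -0.0835, 0.314]
orientation: [2.373, 2.058, 0.001]
force: [-0.1, -0.5, -0.8]
opening: 0.0616
gripper_force: 0.0
```

Run:
```python
from h import *
np.set_printoptions(precision=4,suppress=True)
im,d=snap('scene','s4'); t,_=snap('top','t4')
c=lambda im,x,y,w,h,k: cv2.resize(im[y:y+h,x:x+w],(w*k,h*k),interpolation=cv2.INTER_CUBIC)
cv2.imwrite('pics/crop5.png',cv2.convertScaleAbs(np.hstack([c(im,190,215,80,80,5),c(t,165,165,80,80,5)]),alpha=1.5))
a=np.radians(8); u=np.array([np.sin(a),np.cos(a)]); w=np.array([np.cos(a),-np.sin(a)]); o=np.array([.5471,.123])
for n in('scene','top'):
    P=cloud(n,np.load(f'pics/{n[0]}4.npz')['d']); Q=P[...,:2]-o; U=Q@u; W=Q@w; Z=P[...,2]
    for nm,lo,hi,zl in(('fix',.004,.04,.057),('former',-.022,-.004,.066),('slide',-.07,-.045,.057)):
        m=(U>lo)&(U<hi)&(abs(W)<.05)&(Z>zl)&(Z<.085); x=W[m]; print(n,nm,m.sum(),'w',np.percentile(x,[2,98]),np.percentile(x,[2,98]).mean(),'z',np.nanmedian(Z[m]),np.nanmax(Z[m]))
go(.5471,.123,.2,98)
```

```text
scene fix 207 w [-0.023   0.0182] -0.0023734109769440372 z 0.0617729267979944 0.06637537287310813
scene former 148 w [-0.0344  0.0278] -0.003300606577444177 z 0.0725157263639562 0.0769757564947603
scene slide 135 w [-0.0236  0.0195] -0.002077105327224356 z 0.06252218331535897 0.06942908304422601
top fix 96 w [-0.0188  0.023 ] 0.0021057915524569752 z 0.06144554735958696 0.06841375215399137
top former 71 w [-0.0293  0.0311] 0.0008974295628670862 z 0.07149556935819579 0.08039918199142271Traceback (most recent call last):
  File "<stdin>", line 10, in <module>
    return _quantile_unchecked(
        a, q, axis, out, overwrite_input, method, keepdims, weights)
    return _ureduce(a,
                    func=_quantile_ureduce_func,
    ...<5 lines>...
                    overwrite_input=overwrite_input,
                    method=method)
    r = func(a, **kwargs)
    result = _quantile(arr,
                       quantiles=q,
    ...<2 lines>...
                       out=out,
                       weights=wgt)
    slices_having_nans = np.isnan(arr[-1, ...])
                                  ~~~^^^^^^^^^
IndexError: index -1 is out of bounds for axis 0 with size 0
```

View pics/crop5.png

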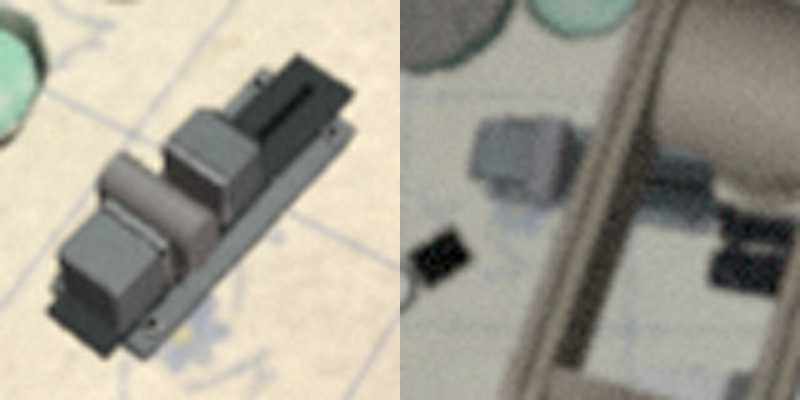

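The scene crop shows the former seated round side up between the jaws at scene pixel (221,258). It is parallel to the jaws and about 1 mm off centre. Next comes the push.

Request:
apply_moves(
  series=[
    [[0,0,0],[0,0,0]],
    [[0,0,0],[0,0,0]],
    [[0,0,0],[0,0,0]],
  ],
  claw=0,
  newtons=20,
)

```text
t: 17.0
tool_pos: [0.5185, -0.0817, 0.3135]
orientation: [-2.369, -2.063, -0.0]
force: [0.8, -0.6, 0.4]
opening: 0.0336
gripper_force: 0.0
```

Run:
```python
from h import *
print(robot.read_state()['opening'])
go(.5315,.0042,.052,98)
```

```text
0.033588831417925236
turn [-0.0001 -0.0001  0.0017] rows 0.014039041491724661 shift [86.9  1.  94.5] rows 3.078609737780885 q6 -0.12 gp [ 0.5185 -0.0817  0.1465] F [ 0.8 -0.6  0.4] t 17.0
```

Request:
apply_moves(
  series=[
    [[25,0,0],[0,0,0.0017]],
    [[35,1,0],[0,0,0]],
    [[25,0,10],[0,0,0]],
    [[2,0,25],[0,0,0]],
    [[0,0,25],[0,0,0]],
    [[0,0,20],[0,0,0]],
    [[0,0,10],[0,0,0]],
    [[0,0,4.5],[0,0,0]],
    [[0,0,0],[0,0,0]],
    [[0,0,0],[0,0,0]],
    [[0,0,0],[0,0,0]],
  ],
)

```text
t: 17.92
tool_pos: [0.5323, 0.0031, 0.2206]
orientation: [2.371, 2.058, 0.003]
force: [0.8, 0.9, 0.2]
opening: 0.0005
gripper_force: 0.0
```

Run:
```python
from h import *
np.set_printoptions(precision=4,suppress=True)
print(robot.read_state()['opening'])
go(.5315,.0042,.052,98)
im,d=snap('scene','s5')
c=lambda im,x,y,w,h,k: cv2.resize(im[y:y+h,x:x+w],(w*k,h*k),interpolation=cv2.INTER_CUBIC)
cv2.imwrite('pics/crop6.png',cv2.convertScaleAbs(c(im,190,190,90,100,6),alpha=1.5))
```

```text
0.0005087018935045188
turn [ 0.0025 -0.0001 -0.0017] rows 0.02004649370252772 shift [ 0.9 -1.   1.6] rows 0.050918958616642834 q6 0.05 gp [0.5327 0.0031 0.0537] F [0.8 0.9 0.2] t 17.9167
```

View pics/crop6.png

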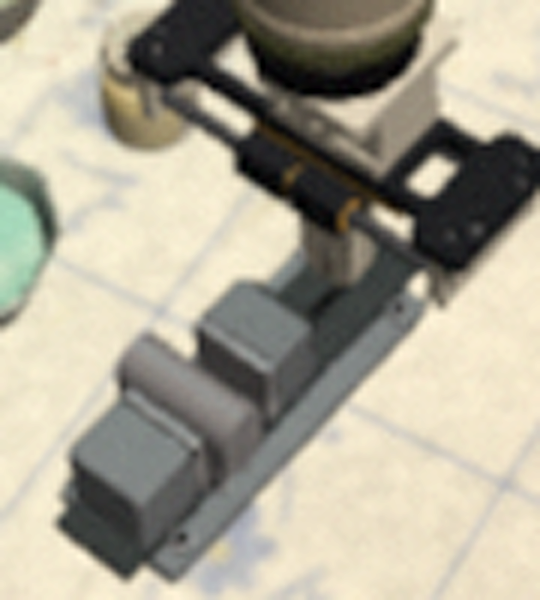

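The fingers are shut behind the sliding jaw, at crop (335,270), and clear of the plate. I'll advance.

Request:
apply_moves(
  series=[
    [[4,-0.5,0],[0,0,0]],
    [[4,-0.5,0],[0,0,0]],
    [[4,0,0],[0,0,0]],
    [[3,0,0],[0,0,0]],
    [[0,0,0],[0,0,0]],
    [[0,0,0],[0,0,0]],
  ],
)

```text
t: 18.47
tool_pos: [0.5326, 0.0186, 0.219]
orientation: [-2.372, -2.06, 0.0]
force: [0.0, -0.4, -0.4]
opening: 0.0001
gripper_force: 0.0
```

Request:
apply_moves(
  series=[
    [[2.5,0,0],[0,0,0]],
    [[2.5,0,0],[0,0,0]],
    [[2.5,0,0],[0,0,0]],
    [[0,0,0],[0,0,0]],
  ],
)

```text
t: 18.8
tool_pos: [0.5337, 0.0261, 0.219]
orientation: [-2.372, -2.059, -0.0]
force: [0.2, -0.7, 0.6]
opening: 0.0004
gripper_force: 0.0
```

Request:
apply_moves(
  series=[
    [[2,0,0],[0,0,0]],
    [[2,0,0],[0,0,0]],
    [[1,0,0],[0,0,0]],
    [[0,0,0],[0,0,0]],
  ],
)

```text
t: 19.13
tool_pos: [0.5344, 0.0309, 0.219]
orientation: [-2.372, -2.059, -0.0]
force: [-1.1, 0.6, 0.5]
opening: 0.0005
gripper_force: 0.0
```

Request:
apply_moves(
  series=[
    [[2,0,0],[0,0,0]],
    [[2,0,0],[0,0,0]],
    [[1,0,0],[0,0,0]],
    [[0,0,0],[0,0,0]],
  ],
)

```text
t: 19.47
tool_pos: [0.5351, 0.0353, 0.219]
orientation: [2.372, 2.059, -0.001]
force: [-0.8, -3.8, 1.3]
opening: 0.0004
gripper_force: 2.1
```

Request:
apply_moves(
  series=[
    [[2,0,0],[0,0,0]],
    [[2,0,0],[0,0,0]],
    [[1,0,0],[0,0,0]],
    [[0,0,0],[0,0,0]],
  ],
)

```text
t: 19.8
tool_pos: [0.5358, 0.0401, 0.2191]
orientation: [2.372, 2.059, -0.001]
force: [-1.0, -4.1, 1.2]
opening: 0.0007
gripper_force: 2.4
```

Request:
apply_moves(
  series=[
    [[1.5,0,0],[0,0,0]],
    [[1.5,0,0],[0,0,0]],
    [[0,0,0],[0,0,0]],
  ],
)

```text
t: 20.05
tool_pos: [0.5362, 0.0431, 0.2191]
orientation: [2.372, 2.058, -0.001]
force: [-0.2, -5.4, 0.7]
opening: 0.0006
gripper_force: 2.5
```

Request:
apply_moves(
  series=[
    [[1,0,0],[0,0,0]],
    [[1,0,0],[0,0,0]],
    [[0,0,0],[0,0,0]],
  ],
)

```text
t: 20.3
tool_pos: [0.5365, 0.045, 0.2191]
orientation: [2.372, 2.058, -0.001]
force: [-0.5, -5.9, 1.4]
opening: 0.0008
gripper_force: 2.6
```

Request:
apply_moves(
  series=[
    [[1,0,0],[0,0,0]],
    [[1,0,0],[0,0,0]],
    [[0,0,0],[0,0,0]],
  ],
)

```text
t: 20.55
tool_pos: [0.5368, 0.047, 0.219]
orientation: [2.372, 2.058, -0.001]
force: [-1.0, -5.4, 1.1]
opening: 0.0005
gripper_force: 2.6
```

Request:
apply_moves(
  series=[
    [[1,0,0],[0,0,0]],
    [[0.5,0,0],[0,0,0]],
    [[0,0,0],[0,0,0]],
  ],
)

```text
t: 20.8
tool_pos: [0.537, 0.0484, 0.219]
orientation: [2.372, 2.058, -0.002]
force: [-1.5, -5.4, 0.3]
opening: 0.0002
gripper_force: 2.7
```

Request:
apply_moves(
  series=[
    [[1,0,0],[0,0,0]],
    [[0.5,0,0],[0,0,0]],
    [[0,0,0],[0,0,0]],
  ],
)

```text
t: 21.05
tool_pos: [0.5372, 0.0499, 0.2191]
orientation: [2.372, 2.058, -0.001]
force: [-1.3, -5.5, 0.4]
opening: 0.0009
gripper_force: 2.8
```

Request:
apply_moves(
  series=[
    [[1,0,0],[0,0,0]],
    [[0.5,0,0],[0,0,0]],
    [[0,0,0],[0,0,0]],
  ],
)

```text
t: 21.3
tool_pos: [0.5374, 0.0511, 0.219]
orientation: [2.372, 2.058, -0.002]
force: [-0.8, -7.0, 1.0]
opening: 0.0002
gripper_force: 3.8
```

Request:
apply_moves(
  series=[
    [[1,0,0],[0,0,0]],
    [[0,0,0],[0,0,0]],
    [[0,0,0],[0,0,0]],
  ],
)

```text
t: 21.55
tool_pos: [0.5375, 0.0515, 0.2191]
orientation: [2.372, 2.057, -0.004]
force: [-1.4, -12.1, 2.8]
opening: 0.0005
gripper_force: 5.8
```

Contact with the former. I'll press on to about 19 N.

Request:
apply_moves(
  series=[
    [[0.7,0,0],[0,0,0]],
    [[0,0,0],[0,0,0]],
    [[0,0,0],[0,0,0]],
  ],
)

```text
t: 21.8
tool_pos: [0.5375, 0.0517, 0.2191]
orientation: [2.371, 2.057, -0.005]
force: [-2.8, -14.3, 3.2]
opening: 0.0006
gripper_force: 7.4
```

Request:
apply_moves(
  series=[
    [[0.6,0,0],[0,0,0]],
    [[0,0,0],[0,0,0]],
    [[0,0,0],[0,0,0]],
  ],
)

```text
t: 22.05
tool_pos: [0.5376, 0.0518, 0.2191]
orientation: [2.371, 2.056, -0.007]
force: [-4.0, -16.7, 2.8]
opening: -0.0
gripper_force: 8.9
```

Request:
apply_moves(
  series=[
    [[0.7,0,0],[0,0,0]],
    [[0,0,0],[0,0,0]],
    [[0,0,0],[0,0,0]],
    [[0,0,0],[0,0,0]],
  ],
)

```text
t: 22.38
tool_pos: [0.5376, 0.052, 0.219]
orientation: [2.371, 2.056, -0.008]
force: [-4.4, -20.8, 5.5]
opening: 0.0009
gripper_force: 10.5
```

Request:
apply_moves(
  series=[
    [[-2,0,0],[0,0,0]],
    [[-4,0,0],[0,0,0]],
    [[-10,0,0],[0,0,0]],
    [[-15,0,0],[0,0,0]],
    [[-10,0,-15],[0,0,0]],
    [[-10,0,-30],[0,0,0]],
    [[-30,0,-30],[0,0,0]],
    [[-40,0,-20],[0,0,0]],
    [[-40,0,0],[0,0,0]],
    [[-30,0,0],[0,0,0]],
    [[0,0,0],[0,0,0]],
    [[0,0,0],[0,0,0]],
  ],
)

```text
t: 23.38
tool_pos: [0.511, -0.1325, 0.3122]
orientation: [2.376, 2.055, 0.001]
force: [0.2, 0.1, -0.4]
opening: 0.0005
gripper_force: 0.0
```

Run:
```python
from h import *
np.set_printoptions(precision=4,suppress=True)
im,d=snap('scene','s6'); t,_=snap('top','t6')
c=lambda im,x,y,w,h,k: cv2.resize(im[y:y+h,x:x+w],(w*k,h*k),interpolation=cv2.INTER_CUBIC)
cv2.imwrite('pics/crop7.png',cv2.convertScaleAbs(np.hstack([c(im,180,130,150,150,4)[:,:],]),alpha=1.5))
a=np.radians(8); u=np.array([np.sin(a),np.cos(a)]); w=np.array([np.cos(a),-np.sin(a)]); o=np.array([.5471,.123])
P=cloud('scene',d); Q=P[...,:2]-o; U=Q@u; W=Q@w; Z=P[...,2]
for nm,lo,hi,zl in(('fix',.004,.04,.057),('former',-.022,-.004,.066),('slide',-.06,-.03,.057)):
    m=(U>lo)&(U<hi)&(abs(W)<.05)&(Z>zl)&(Z<.085); x=np.percentile(W[m],[2,98]); print(nm,m.sum(),x,x.mean(),np.nanmedian(Z[m]),np.nanmax(Z[m]))
```

```text
fix 207 [-0.024   0.0183] -0.0028452342306893377 0.0622368311525644 0.06594895206225893
former 147 [-0.035   0.0268] -0.004099342797999733 0.07235828651732013 0.07679624829359544
slide 152 [-0.0236  0.0183] -0.0026882170459737002 0.06187575242636645 0.06865398995515537
```

View pics/crop7.png

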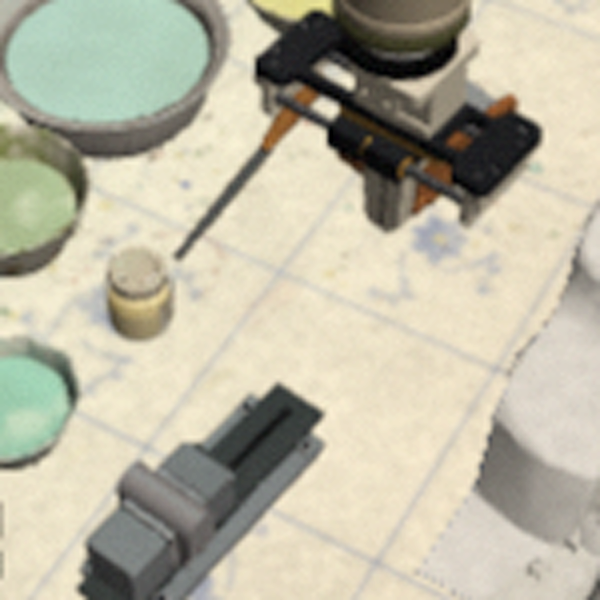

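The final picture shows the former clamped between the jaws at scene pixel (220,258), round side up and within about 1.3 mm of centre. The jar and the file have not moved, and the hand is well clear. I'll hand it in.

```bash
python3 -c "
from plant import robot
print(robot.close_job())"
```

```text
the job is handed in; nothing more can be done
None
```

The former is gripped in the vise, round side up, on both parallels and about 1 mm off centre; the jaw was pushed up with about 21 N, and the job was handed in after about 23.5 s of robot time.

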